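# Clear the dust table and start it on a carved panel

### The arm

A 6-joint arm with a two-finger parallel gripper is mounted at the origin on the work surface. World frame = base frame: x ahead of the robot, y to its left, z up, the work surface at z = 0. Lengths are in m, angles in rad, forces in N, time in s.
With the tool pointing down it reaches from about 0.325 to 0.9 m from the base axis. Payload 6.1 kg.
Tool frame: the origin (TCP) lies midway between the tips of the shut fingers; the grasp point (between the pads) lies arm.pinch_z behind it (arm.pinch_z is the distance from the TCP to the grasp point, in m); z points along the fingers, x is the direction in which the jaws open and shut, and the axes are right-handed (so a half turn about z gives the same grasp; the last joint's range is limited). The gripper opens to 85 mm and grips with 20 to 120 N. Pads are 22 mm wide; open, the fingers measure 114 mm over their backs; the gripper's body (76 mm by 85 mm) begins 54 mm behind the grasp point. The pads swing forward as they close: fully open they stand 13 mm farther back than shut.
Start: joints at [1.079, 0.22, 1.526, -0, 1.395, -0.126], TCP at [0.224, 0.584, 0.231] pointing down, gripper open.
Joint ranges: [-2.98, 2.98], [-0.91, 2.08], [0.09, 2.57], [-1.24, 4.39], [0.2, 2.65], [-2.68, 2.68]. Speed limits (rad/s): [2.57, 2.57, 3.01, 3.14, 3.14, 3.14].

### API

Orientations are given as a rotation vector (axis times angle).
In Python, from bench import arm gives the robot as it stands.
- The arm moves only by the shell command python3 -m inch 'ROWS' [FORCE]. ROWS is text: rows parted by semicolons, each of 7 numbers parted by spaces: the shift along the world's x, y, z in m, then the turn, a rotation vector about the world's x, y, z in rad, then the opening, from 0 (shut) to 1 (fully open). In form: tx ty tz rx ry rz jaw; .... A call has 1 to 5 rows; each row shifts and turns the commanded pose from where the row before left it; what a row does not reach is not made up. A row lasts 1/8 s, in which the tool goes at most 62.5 mm and 10.7 degrees, less where a joint would pass 70% of its speed; a pose out of reach is approached as far as the arm can. A call is refused whole if a number of a shift passes 0.0625 or a number of a turn 0.188, either way. A call with a gripper value outside its range is refused whole. The fingers move at their own pace and stop on an object; FORCE is the grip in N (left out, the last holds). Time passes only in rows, so rows that do not move let the fingers close. It gives the time, the measured TCP pose, the force and the opening at its end, in the units of the state.
- arm.sense(): the state, without advancing time (a new reading comes with each control period).
- arm.camera(name): name is "scene" or "top"; returns a dict with "frame" (480x640x3 uint8, red, green, blue), "z_map" (480x640 float32, m along the optical axis (not along the pixel's ray), 0 where there is no reading), "K" (3x3 intrinsics, pixels), "k1" (the pictures are not rectified: a ray, as slopes to the right and down, at radius r is drawn at 1 + k1 r^2 times it, then the intrinsics apply), "world_to_cam" (4x4, takes a point from world to camera coordinates). Camera axes: x right, y up, looking along -z (the intrinsics and any distortion apply to the point x, -y, -z); pixel columns grow to the right and rows downward; lengths in m; the calibration is good to about 2 mm. A picture is of the moment at which its call begins.
- arm.job_done(): hands the job in, once; it reports no verdict.
The state is a dict: "time_s": time; "qpos": joint angles; "dq": joint speeds; "joint_torque": joint torques, N m; "position": TCP position; "tool_rot": TCP orientation; "contact_force": force on the tool from outside, world axes, zero at the start; "torque": the same for the moment, N m; "opening": finger opening in m.
Only numpy, scipy, OpenCV 4.12 (cv2) and the standard library are available. Lean on these libraries where they do the work, as an engineer would, in place of code of your own. Each camera call takes 0.05 s, during which the arm holds its last target. There are 200 camera calls.

### The job

Someone left the carver's mallet standing in the tray of the dust-extraction table: move it out of the way and stand it upright, wholly on the round cork mat. Then lower the carved panel (do not drop it) into the cleared tray so that it lies flat inside the rim, carving up, and start the extractor: turn the red switch clockwise all the way to its stop, hold it there a moment and let it spring back. Leave the other things on the bench where they are.

Things in the scene. Friction and masses are not known exactly. Their poses are not given: they have to be found in the camera images.
- mallet: Carver's mallet standing on its head: dark wood head 72 mm across at the bottom, 66 mm at 78 mm height; above it a straight pale handle, 29 mm in diameter, from 85 to 166 mm height, rounded off at 172 mm. About 0.4 kg. Origin at the centre of the head's underside; z runs up the handle. It starts upright near the middle of the tray.
- mat: Round cork mat, 150 mm in diameter, 5 mm thick, fixed to the bench, to the left or right of the dust table. Origin at the centre of its underside, on the bench.
- panel: Pale wooden panel with a dark leaf pattern on top, 160 mm long (its x), 56 mm wide (its y), 22 mm thick, about 0.16 kg. Origin at the centre of its underside; z up out of the carved face. It starts flat on the bench, carving up, on the other side of the dust table from the mat.
- unit: Dust table, fixed: grey box 170 (x) by 260 mm (y) with an open tray on top; at its +y end a blue control pod, 100 x 100 mm, 65 mm high, centred at y = +180 mm. Origin on the bench below the tray centre. Slotted tray floor 50 mm above the bench, 150 (x) by 240 mm (y), inside a rim 10 mm wide and 8 mm higher than the floor. The panel fits only with its length along the unit's y.
- tray (a point): Centre of the tray floor, 50 mm above the bench; axes as the unit's.
- knob_grip (a point): Point on the switch's vertical axis, 92 mm above the bench, on its grip bar; fixed to the unit (axes as the unit's, does not turn with the switch). The red grip bar is 50 mm long, 16 mm thick and spans 72 to 104 mm above the bench; at rest it lies along the unit's x, so it is pinched along the unit's y.
- start_knob (a joint): Angle of the red switch, rad: 0 at rest, growing as it turns clockwise seen from above, stop at 1.2. A spring returns it to 0 when let go (0.02 N m at rest, 0.12 N m at the stop).
- sanding_block: Bystander: cork sanding block 60 x 100 x 34 mm. Origin at the centre of its underside.
- bowl: Bystander: wooden bowl 110 mm across, 45 mm high. Origin at the centre of its underside.
- blank: Bystander: plain dark wooden blank 120 x 70 x 30 mm. Origin at the centre of its underside.
- glue: Bystander: white bottle, 56 mm in diameter, 130 mm high, with an orange cap. Origin at the centre of its underside.
- ink: Bystander: green glass jar, 52 mm in diameter, 60 mm high, with a black lid. Origin at the centre of its underside.
- tape: Bystander: yellow ring, 90 mm across, 25 mm high, lying flat. Origin at the centre of its underside.
- brush: Bystander: brush with a pale wooden handle lying on the bench. Its length (about 200 mm) lies along its x; origin on the bench near its middle.
Things that resemble listed ones, but are neither listed nor needed, are in the scene too. Leave any blue or turquoise look-alike of the mallet alone. Several things have the shape of the mat; the one meant has the colours described above.

How it is judged:
By the outcome, as a careful person would: the job done as asked, in the order asked, and still so for the second after the job is handed in, with the robot touching nothing.
It also fails if it takes over 72 s, if anything falls off the work surface, if the arm or the gripper's body presses on something with over 40 N, if the wrist force passes 120 N, or if a joint passes its speed limit or range.

## Working session

There is one attempt and no reset: what is moved stays moved. The work goes in short steps, Python scripts to look and compute and a shell command to move; the robot and the scene stay as the last step left them, time stands still between calls to the robot, and variables do not carry over. Pictures are saved under pics/ and viewed, about 8 in all and at most 12, crops included, and the job is handed in when it is done.

```bash
mkdir -p pics; cat > h.py <<'E'
import numpy as np, cv2
from bench import arm
def grab(name,fn=None):
    c=arm.camera(name); 
    if fn: cv2.imwrite(fn,c["frame"][:,:,::-1])
    np.savez(f'{name}.npz',**{k:np.array(v) for k,v in c.items()})
    return c
def cloud(c):
    K=c["K"];z=c["z_map"];v,u=np.mgrid[0:480,0:640]
    p=np.stack([(u-K[0,2])/K[0,0],(v-K[1,2])/K[1,1]],-1)
    q=p.copy()
    for _ in range(10): q=p/(1+c["k1"]*(q**2).sum(-1,keepdims=True))
    P=np.stack([q[...,0]*z,-q[...,1]*z,-z,np.ones_like(z)],-1)
    W=P@np.linalg.inv(c["world_to_cam"]).T
    W=W[...,:3]; W[z==0]=np.nan
    return W
E
python3 - <<'E'
from h import *
for n in("scene","top"):
    c=grab(n,f'pics/{n}0.png');print(c["K"].tolist(),c["k1"],np.linalg.inv(c["world_to_cam"])[:3,3])
print(arm.sense(),arm.pinch_z)
E
```

```text
[[477.23443194373147, 0.0, 315.2745507653315], [0.0, 477.23443194373147, 233.55507714916092], [0.0, 0.0, 1.0]] -0.07142710986443766 [ 1.16188033 -0.89299886  0.99574036]
[[600.559527476161, 0.0, 314.5364111511945], [0.0, 600.559527476161, 231.52286223727597], [0.0, 0.0, 1.0]] 0.04239827942063951 [ 0.1704372  -0.01021444  1.70682672]
{'time_s': 0.1, 'qpos': array([ 1.07888000e+00,  2.21163758e-01,  1.52750931e+00,  1.62979563e-05,
        1.39469491e+00, -1.26090045e-01]), 'dq': array([ 0.00075579, -0.00198563, -0.00376283,  0.00123128, -0.00022687,
        0.00150864]), 'joint_torque': array([ 5.46011852e-04, -4.98249292e+01, -3.90541828e+01, -3.33646512e-04,
        5.84933165e-03, -1.66833536e-05]), 'position': array([0.22330725, 0.58315833, 0.23029175]), 'tool_rot': array([ 2.58779489e+00,  1.77985694e+00, -2.48908919e-03]), 'contact_force': array([-0.29442925,  0.18951594, -0.2740626 ]), 'torque': array([-0.0063741 ,  0.02554478,  0.02127078]), 'opening': 0.0853118343315766} 0.0187
```

View pics/scene0.png

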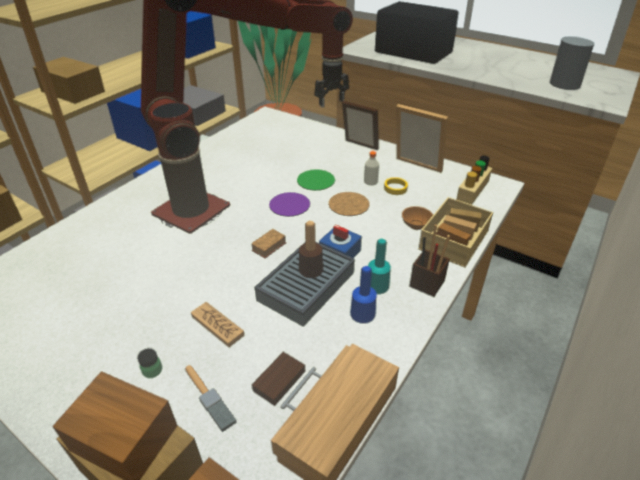

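View pics/top0.png

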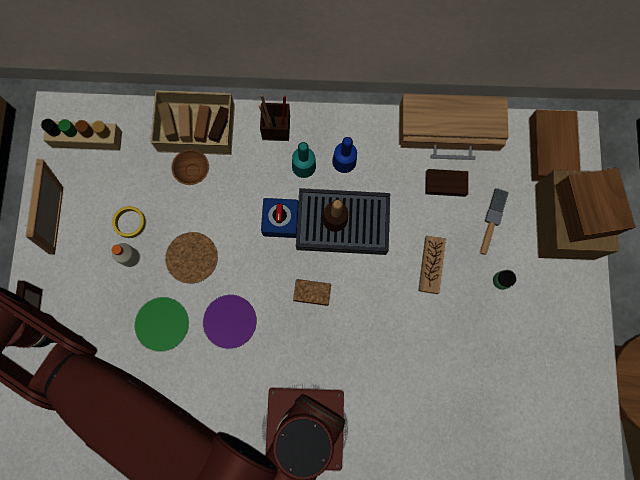

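Top view: the candidates for the mallet are the brown one with a pale handle in the tray (336,212), the teal one (303,160) and the blue one (345,155); I choose the brown one. For the mat they are cork (191,257), green (162,324) and purple (230,321); I choose cork. The panel with the leaf pattern is at (432,264), not the plain blank (447,182). The switch is at (279,214).

```bash
cat > m.py <<'E'
from h import *
def ld(n):
    d=np.load(n+'.npz');return {k:d[k] for k in d}
if __name__=="__main__":
    c=ld('top');W=cloud(c)
    def box(nm,u0,v0,u1,v1,zl,zh):
        P=W[v0:v1,u0:u1].reshape(-1,3);P=P[(P[:,2]>zl)&(P[:,2]<zh)]
        r=cv2.minAreaRect(P[:,:2].astype(np.float32));e,(cx,cy)=0,r[0]
        print(nm,len(P),'mean',P.mean(0).round(4),'rect',np.round(r[0],4),np.round(r[1],4),round(r[2],2),'zmed',np.median(P[:,2]).round(4))
    box('panel',410,228,455,300,.012,.04)
    box('mat',160,228,222,288,.002,.015)
    box('unitrim',290,182,395,258,.052,.064)
    box('unitfloor',290,182,395,258,.04,.054)
    box('mallet handle',315,190,360,235,.10,.2)
    box('mallet top',315,190,360,235,.160,.18)
    box('pod',258,190,300,240,.055,.069)
    box('knob',262,195,297,235,.095,.115)
    box('sand',285,270,340,315,.02,.05)
    img=c["frame"][170:310,250:460]
    cv2.imwrite('pics/crop1.png',cv2.resize(img,None,fx=3.8,fy=3.8,interpolation=cv2.INTER_CUBIC)[:,:,::-1])
    # scene cloud check of mallet
    W=cloud(ld('scene'))
    box('S handle',290,215,330,260,.10,.2)
    box('S handle mid',290,215,330,260,.10,.15)
    box('S panel',185,295,250,350,.015,.04)
    box('S knob',325,222,355,245,.08,.115)
    box('S mat',320,185,380,220,.002,.012)
    box('S rim',250,235,360,325,.052,.064)
E
python3 m.py
```

```text
panel 1112 mean [ 0.4554 -0.3421  0.0219] rect [ 0.4498 -0.342 ] [0.0673 0.1746] 87.63 zmed 0.0219
mat 2202 mean [0.4516 0.345  0.0062] rect [0.4532 0.347 ] [0.1727 0.1823] 2.16 zmed 0.0058
unitrim 2309 mean [ 0.5677 -0.0812  0.0563] rect [ 0.5694 -0.0742] [0.2828 0.1723] 88.99 zmed 0.0556
unitfloor 3292 mean [ 0.5659 -0.089   0.0492] rect [ 0.5695 -0.0771] [0.2777 0.1721] 88.96 zmed 0.0496
mallet handle 414 mean [ 0.5589 -0.0604  0.1353] rect [ 0.5651 -0.061 ] [0.0667 0.0603] 79.18 zmed 0.1327
mallet top 22 mean [ 0.5597 -0.0589  0.1689] rect [ 0.5613 -0.0595] [0.0276 0.0121] 73.76 zmed 0.1691
pod 960 mean [0.5693 0.0891 0.0636] rect [0.575  0.0926] [0.1412 0.1072] 2.38 zmed 0.0641
knob 103 mean [0.5703 0.094  0.1038] rect [0.5703 0.0946] [0.0166 0.0486] 88.74 zmed 0.1043
sand 771 mean [ 0.3637 -0.0047  0.0339] rect [ 0.3647 -0.0048] [0.0994 0.0607] 84.52 zmed 0.0341
S handle 503 mean [ 0.5807 -0.0753  0.1427] rect [ 0.5766 -0.0696] [0.0652 0.0598] 35.65 zmed 0.1335
S handle mid 355 mean [ 0.5815 -0.0763  0.129 ] rect [ 0.5766 -0.0696] [0.0652 0.0598] 35.65 zmed 0.1302
S panel 954 mean [ 0.4645 -0.3493  0.0208] rect [ 0.4609 -0.348 ] [0.0578 0.1624] 82.42 zmed 0.0208
S knob 140 mean [0.579  0.087  0.0955] rect [0.5769 0.0907] [0.0204 0.0522] 84.72 zmed 0.0973
S mat 811 mean [0.4554 0.3445 0.0046] rect [0.4553 0.3528] [0.2176 0.2182] 32.93 zmed 0.0042
S rim 1309 mean [ 0.5882 -0.0795  0.0569] rect [ 0.5738 -0.078 ] [0.291  0.3277] 30.2 zmed 0.0566
```

View pics/crop1.png

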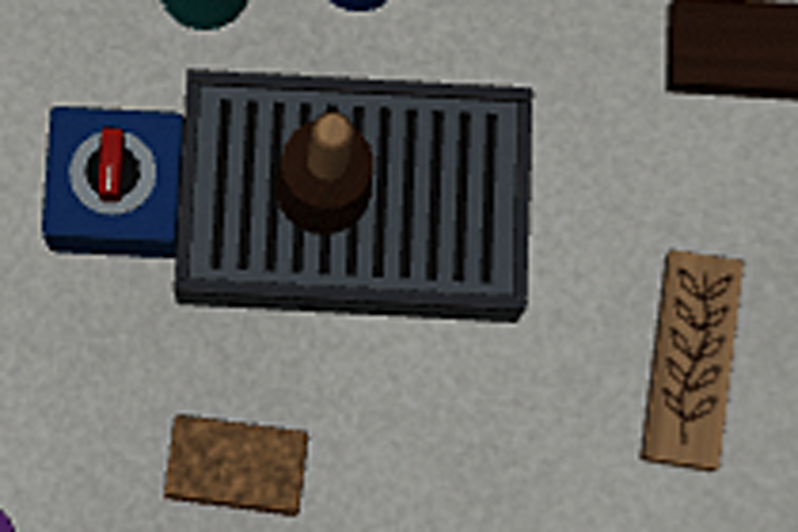

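```bash
cat > px.py <<'E'
from m import *
def plane(c,uv,h):
    uv=np.array(uv,float).reshape(-1,1,2)
    k=np.array([float(c["k1"]),0,0,0])
    # model is x*(1+k1 r^2): same as OpenCV
    q=cv2.undistortPoints(uv,c["K"],k).reshape(-1,2)
    T=np.linalg.inv(c["world_to_cam"]);d=np.c_[q[:,0],-q[:,1],-np.ones(len(q))]@T[:3,:3].T
    o=T[:3,3];return o+d*((h-o[2])/d[:,2])[:,None]
E
python3 - <<'E'
from px import *
from scipy.optimize import least_squares
c=ld('top')
def q(nm,pts,h):
    p=plane(c,np.array(pts)/3.8+[250,170]-0.37,h)[:,:2]
    e=[np.linalg.norm(p[i]-p[(i+1)%4]) for i in range(4)]
    d=(p[0]+p[1]-p[2]-p[3]);f=(p[1]+p[2]-p[0]-p[3])
    print(nm,p.mean(0).round(4),np.round(e,4),'ang',np.degrees(np.arctan2(d[1],d[0])).round(2),np.degrees(np.arctan2(f[1],f[0])).round(2))
q('panel',[(668,250),(744,261),(718,470),(642,458)],.022)
q('rim',[(188,70),(533,89),(525,302),(177,290)],.058)
q('knob',[(105,129),(123,129),(117,200),(99,199)],.104)
for n,(u0,v0,u1,v1) in dict(top=(315,190,360,235),scene=(290,215,330,260)).items():
    W=cloud(ld(n))[v0:v1,u0:u1].reshape(-1,3)
    for lo,hi,r in((.095,.158,.0145),(.052,.076,.0345)):
        P=W[(W[:,2]>lo)&(W[:,2]<hi)]
        s=least_squares(lambda a:np.hypot(P[:,0]-a[0],P[:,1]-a[1])-r,[.568,-.068],loss='soft_l1',f_scale=.002)
        print(n,lo,len(P),s.x.round(4),np.median(abs(s.fun)).round(4))
# mat by colour
for n,(u0,v0,u1,v1) in dict(top=(160,228,222,288),scene=(322,186,376,220)).items():
    d=ld(n);f=d["frame"].astype(int)[v0:v1,u0:u1];m=(f[...,0]-f[...,2]>35).astype(np.uint8)
    cn=max(cv2.findContours(m,0,1)[0],key=cv2.contourArea).reshape(-1,2)+[u0,v0]
    p=plane(d,cn,.005)[:,:2];print('mat',n,len(cn),cv2.fitEllipse(p.astype(np.float32)))
for n,(u0,v0,u1,v1) in dict(scene=(185,295,250,350),top=(410,228,455,300)).items():
    d=ld(n);f=d["frame"].astype(int)[v0:v1,u0:u1];m=(f[...,0]-f[...,2]>22).astype(np.uint8)
    cn=max(cv2.findContours(m,0,1)[0],key=cv2.contourArea).reshape(-1,2)+[u0,v0]
    print('panel',n,cv2.minAreaRect(plane(d,cn,.022)[:,:2].astype(np.float32)))
E
```

```text
panel [ 0.456  -0.3427] [0.0574 0.1598 0.0564 0.1593] ang -7.34 -96.61
rim [ 0.57   -0.0861] [0.2592 0.1628 0.2559 0.1684] ang -0.95 -90.52
knob [0.569  0.0934] [0.0131 0.0531 0.013  0.0523] ang -1.95 -89.48
top 0.095 385 [ 0.5592 -0.0605] 0.0096
top 0.052 623 [ 0.5983 -0.0686] 0.0248
scene 0.095 374 [ 0.5826 -0.077 ] 0.0078
scene 0.052 193 [0.53   0.0176] 0.0107
mat top 145 ((0.45385676622390747, 0.34428516030311584), (0.1454080194234848, 0.14547382295131683), 118.41645812988281)
mat scene 94 ((0.45909371972084045, 0.33917710185050964), (0.14549261331558228, 0.1459268033504486), 150.84359741210938)
panel scene ((0.4643821716308594, -0.35088589787483215), (0.06356155127286911, 0.1718907505273819), 82.35408782958984)
panel top ((0.4556195139884949, -0.3429225981235504), (0.056508272886276245, 0.16173528134822845), 82.73053741455078)
```

```bash
python3 - <<'E'
from px import *
from scipy.optimize import least_squares
from scipy.spatial.transform import Rotation as R
for n,(u0,v0,u1,v1) in dict(top=(315,190,360,235),scene=(290,215,330,260)).items():
    W=cloud(ld(n))[v0:v1,u0:u1].reshape(-1,3);print(n,'maxz',np.nanmax(W[:,2]))
    for lo,hi,r in((.145,.205,.0145),(.07,.122,.0345)):
        P=W[(W[:,2]>lo)&(W[:,2]<hi)]
        s=least_squares(lambda a:np.hypot(P[:,0]-a[0],P[:,1]-a[1])-r,[.568,-.068],loss='soft_l1',f_scale=.002)
        print(n,lo,len(P),s.x.round(4),np.median(abs(s.fun)).round(4))
c=ld('top')
print(plane(c,np.array([[333,130],[325,182]])/3.8+[250,170]-.37,.218))
s=arm.sense();print(R.from_rotvec(s['tool_rot']).as_matrix().round(3))
E
```

```text
top maxz 0.2288621545796985
top 0.145 60 [ 0.57   -0.0619] 0.0004
top 0.07 133 [ 0.5703 -0.0621] 0.0006
scene maxz 0.2251056807042754
scene 0.145 185 [ 0.5724 -0.0639] 0.0008
scene 0.07 76 [ 0.5717 -0.0624] 0.001
[[ 0.5699531  -0.0624087   0.218     ]
 [ 0.53368405 -0.05804955  0.218     ]]
[[ 0.358  0.934 -0.001]
 [ 0.934 -0.358 -0.002]
 [-0.002 -0.    -1.   ]]
```

```bash
python3 -m inch '0.0232 -0.043 0.0047 0 0 0 1;0.0232 -0.043 0.0047 0 0 0 1;0.0232 -0.043 0.0047 0 0 0 1;0.0232 -0.043 0.0047 0 0 0 1;0.0232 -0.043 0.0047 0 0 0 1' 40
python3 -m inch '0.0232 -0.043 0.0047 0 0 0 1;0.0232 -0.043 0.0047 0 0 0 1;0.0232 -0.043 0.0047 0 0 0 1;0.0232 -0.043 0.0047 0 0 0 1;0.0232 -0.043 0.0047 0 0 0 1'
python3 -m inch '0.0232 -0.043 0.0047 0 0 0 1;0.0232 -0.043 0.0047 0 0 0 1;0.0232 -0.043 0.0047 0 0 0 1;0.0232 -0.043 0.0047 0 0 0 1;0 0 0 0 0 0 1'
```

```text
time_s: 0.72
position: [0.3399, 0.3671, 0.2546]
tool_rot: [2.588, 1.781, -0.001]
contact_force: [0.3, -0.0, -0.0]
opening: 0.0853
time_s: 1.35
position: [0.4559, 0.1521, 0.2782]
tool_rot: [-2.588, -1.78, 0.0]
contact_force: [-0.0, 0.4, 0.5]
opening: 0.0851
time_s: 1.98
position: [0.5491, -0.0213, 0.2966]
tool_rot: [2.592, 1.775, -0.001]
contact_force: [-0.4, 0.5, 0.5]
opening: 0.0851
```

```bash
python3 -m inch '0.022 -0.041 0 0 0 0 1;0 0 -0.03 0 0 0 1;0 0 -0.045 0 0 0 1;0 0 -0.04 0 0 0 1;0 0 -0.01 0 0 0 1'
python3 -c "
from h import *
c=grab('top','pics/t2.png');s=grab('scene')
cv2.imwrite('pics/a.png',np.hstack([cv2.resize(c['frame'][150:280,260:400],(400,371)),cv2.resize(s['frame'][180:310,250:390],(400,371))])[:,:,::-1])"
```

```text
time_s: 2.6
position: [0.5677, -0.0579, 0.1686]
tool_rot: [-2.584, -1.778, 0.007]
contact_force: [-0.8, -0.5, 0.1]
opening: 0.0855
```

View pics/a.png

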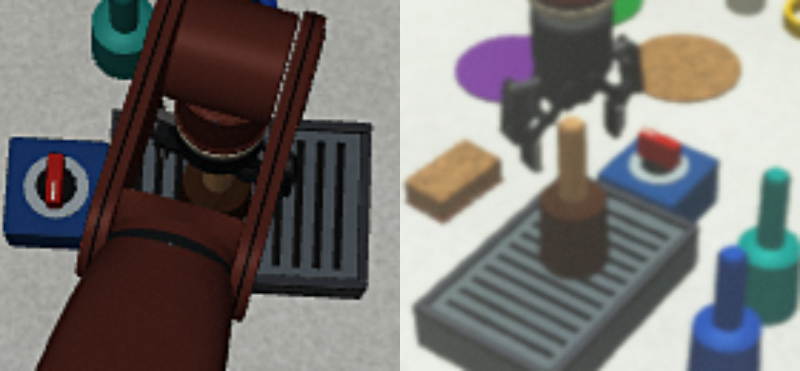

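The picture shows the pale handle at (572,120) in the right half, standing between the fingertips at (540,165) and (620,135). The TCP is about 4 mm short, so I'll correct that, close and lift.

```bash
python3 -m inch '0.003 -0.004 0.002 0 0 0 1;0 0 0 0 0 0 0.2;0 0 0 0 0 0 0.2;0 0 0 0 0 0 0.2;0 0 0 0 0 0 0.2' 50
python3 -m inch '0 0 0 0 0 0 0;0 0 0 0 0 0 0;0 0 0.005 0 0 0 0;0 0 0.02 0 0 0 0;0 0 0 0 0 0 0'
```

```text
time_s: 3.32
position: [0.5735, -0.0638, 0.1746]
tool_rot: [2.588, 1.78, -0.0]
contact_force: [-1.4, -1.1, 2.1]
opening: 0.028
time_s: 3.95
position: [0.5748, -0.0635, 0.2015]
tool_rot: [2.586, 1.779, 0.004]
contact_force: [0.7, -0.3, -3.3]
opening: 0.0279
```

```bash
python3 -m inch '0 0 0.04 0 0 0 0;0 0.005 0.04 0 0 0 0;-0.012 0.03 0.005 0 0 0 0;-0.014 0.046 0 0 0 0 0;-0.014 0.046 0 0 0 0 0'
python3 -m inch '-0.014 0.046 0 0 0 0 0;-0.014 0.046 0 0 0 0 0;-0.014 0.046 0 0 0 0 0;-0.014 0.046 0 0 0 0 0;-0.012 0.046 0 0 0 0 0'
python3 -m inch '-0.01 0.046 0 0 0 0 0;0 0.03 0 0 0 0 0;0 0.02 -0.02 0 0 0 0;0 0 -0.04 0 0 0 0;0 0 -0.02 0 0 0 0'
```

```text
time_s: 4.58
position: [0.5328, 0.0648, 0.2842]
tool_rot: [-2.589, -1.779, -0.001]
contact_force: [0.1, -0.0, -4.0]
opening: 0.0279
time_s: 5.2
position: [0.4645, 0.2952, 0.2841]
tool_rot: [-2.588, -1.781, -0.001]
contact_force: [1.3, -0.6, -4.9]
opening: 0.0272
time_s: 5.82
position: [0.4538, 0.3891, 0.2011]
tool_rot: [-2.588, -1.781, 0.007]
contact_force: [0.1, -1.0, -3.7]
opening: 0.0278
```

```bash
python3 -m inch '0.003 -0.046 0 0 0 0 0;0 0 -0.03 0 0 0 0;0 0 -0.025 0 0 0 0;0 0 -0.01 0 0 0 0;0 0 0 0 0 0 0'
```

```text
time_s: 6.45
position: [0.4582, 0.3434, 0.1388]
tool_rot: [-2.589, -1.78, 0.002]
contact_force: [-0.4, 0.7, -3.6]
opening: 0.0278
```

```bash
python3 -m inch '0 0 -0.005 0 0 0 0;0 0 -0.0015 0 0 0 0;0 0 -0.0015 0 0 0 0;0 0 0 0 0 0 0'; python3 -m inch '0 0 -0.001 0 0 0 0;0 0 0 0 0 0 0'
```

```text
time_s: 6.95
position: [0.4584, 0.3437, 0.1312]
tool_rot: [2.588, 1.78, 0.0]
contact_force: [-0.0, 0.1, -4.0]
opening: 0.0276
time_s: 7.2
position: [0.4583, 0.3436, 0.1301]
tool_rot: [-2.588, -1.78, 0.0]
contact_force: [-0.5, 0.1, -4.6]
opening: 0.0277
```

```bash
python3 -c "
from h import *
s=grab('scene');t=grab('top')
cv2.imwrite('pics/b.png',np.hstack([cv2.resize(t['frame'][190:320,120:260],(400,371)),cv2.resize(s['frame'][130:260,280:420],(400,371))])[:,:,::-1])"
```

```text
(no output)
```

View pics/b.png

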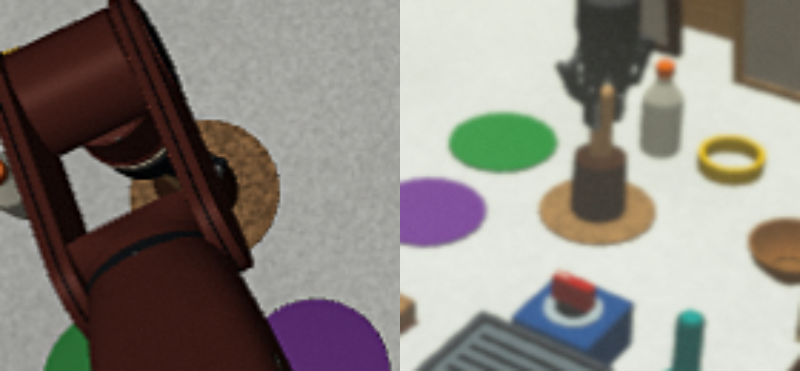

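The mallet's head at (598,190) is over the middle of the cork mat. There's no contact yet, so I'll lower it by feel.

```bash
python3 -m inch '0 0 -0.001 0 0 0 0;0 0 0 0 0 0 0'; python3 -m inch '0 0 -0.001 0 0 0 0;0 0 0 0 0 0 0'
```

```text
time_s: 7.55
position: [0.4586, 0.3437, 0.1296]
tool_rot: [2.588, 1.78, 0.001]
contact_force: [-1.9, -1.0, 0.5]
opening: 0.0279
time_s: 7.8
position: [0.4589, 0.3438, 0.1296]
tool_rot: [2.588, 1.78, 0.002]
contact_force: [-1.5, -2.4, 6.9]
opening: 0.0278
```

```bash
python3 -m inch '0 0 0.0015 0 0 0 0.4;0 0 0 0 0 0 0.6;0 0 0 0 0 0 1;0 0 0 0 0 0 1;0 0 0 0 0 0 1'; python3 -m inch '0 0 0.02 0 0 0 1;0 0 0.04 0 0 0 1;0 0 0.05 0 0 0 1;0 0 0.05 0 0 0 1;0 0 0 0 0 0 1'
```

```text
time_s: 8.43
position: [0.4583, 0.3437, 0.1295]
tool_rot: [-2.588, -1.78, 0.0]
contact_force: [0.4, 0.1, -0.0]
opening: 0.0852
time_s: 9.05
position: [0.4608, 0.3451, 0.2973]
tool_rot: [2.587, 1.78, 0.018]
contact_force: [0.5, 0.6, 0.5]
opening: 0.0855
```

```bash
python3 -m inch '0 -0.049 0 0 0 -0.166 1;0 -0.049 0 0 0 -0.166 1;0 -0.049 0 0 0 -0.166 1;0 -0.049 0 0 0 -0.166 1;0 -0.049 0 0 0 -0.166 1'
python3 -m inch '0 -0.049 0 0 0 -0.166 1;0 -0.049 0 0 0 -0.166 1;0 -0.049 0 0 0 -0.166 1;0 -0.049 0 0 0 0 1;0 -0.049 0 0 0 0 1'
python3 -m inch '0 -0.049 0 0 0 0 1;0 -0.049 0 0 0 0 1;0 -0.049 0 0 0 0 1;0 -0.049 -0.02 0 0 0 1;0 0 0 0 0 0 1'
python3 -c "
from h import *
from scipy.spatial.transform import Rotation as R
s=arm.sense();print(s['position'],R.from_rotvec(s['tool_rot']).as_matrix()[:,0],s['opening'])"
```

```text
time_s: 9.68
position: [0.4578, 0.0972, 0.2897]
tool_rot: [3.088, 0.578, 0.0]
contact_force: [-0.1, -0.0, -0.1]
opening: 0.0855
time_s: 10.3
position: [0.4579, -0.1478, 0.2898]
tool_rot: [-3.136, 0.193, -0.0]
contact_force: [1.1, 0.2, -0.2]
opening: 0.0852
time_s: 10.92
position: [0.4566, -0.3444, 0.267]
tool_rot: [-3.133, 0.199, 0.006]
contact_force: [0.4, -0.7, -0.4]
opening: 0.0853
[ 0.45663132 -0.34438808  0.26698064] [ 0.99196818 -0.12643039 -0.00380485] 0.0852869375784557
```

```bash
python3 -m inch '0 0.001 -0.06 0 0 0 1;0 0 -0.06 0 0 0 1;0 0 -0.06 0 0 0 1;0 0 -0.04 0 0 0 1;0 0 0 0 0 0 1'
python3 -c "
from h import *
s=grab('scene');t=grab('top')
cv2.imwrite('pics/c.png',np.hstack([cv2.resize(t['frame'][190:320,120:260],(400,371)),cv2.resize(s['frame'][250:380,150:290],(400,371))])[:,:,::-1])"
```

```text
time_s: 11.55
position: [0.4561, -0.3381, 0.0464]
tool_rot: [-3.13, 0.192, 0.009]
contact_force: [0.2, 0.6, 0.2]
opening: 0.0852
```

View pics/c.png

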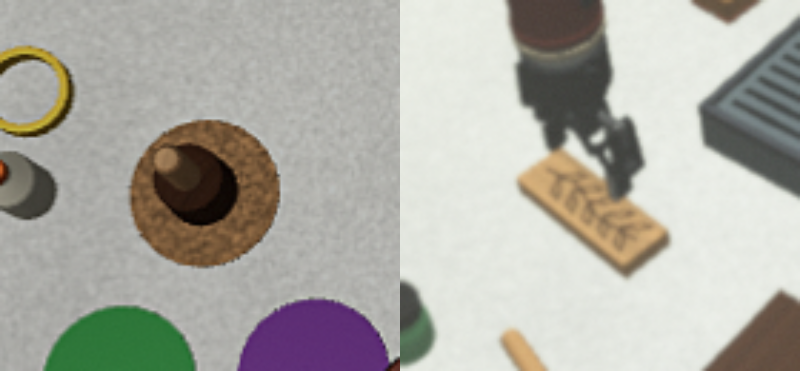

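Left half: the mallet stands upright at (195,185), well inside the cork mat. Right half: the panel's length runs along world x, so the jaws lie along it. They need a quarter turn.

```bash
python3 -m inch '0 -0.004 0.03 0 0 0.1745 1;0 0 0 0 0 0.1745 1;0 0 0 0 0 0.1745 1;0 0 0 0 0 0.1745 1;0 0 0 0 0 0.1745 1'
python3 -m inch '0 0 0 0 0 0.1745 1;0 0 0 0 0 0.1745 1;0 0 0 0 0 0.1745 1;0 0 0 0 0 0.1745 1;0 0 0 0 0 0 1'
python3 -c "
from h import *
from scipy.spatial.transform import Rotation as R
s=arm.sense();print(s['position'],R.from_rotvec(s['tool_rot']).as_matrix()[:,0],s['opening'],s['qpos'])"
```

```text
time_s: 12.28
position: [0.4602, -0.3468, 0.0836]
tool_rot: [2.915, 1.157, 0.004]
contact_force: [0.8, 0.3, 0.5]
opening: 0.0856
time_s: 12.9
position: [0.46, -0.3467, 0.083]
tool_rot: [2.352, 2.075, 0.001]
contact_force: [0.3, 0.2, 0.0]
opening: 0.0848
[ 0.4600015  -0.34666046  0.08299963] [ 0.12432529  0.99223637 -0.00319434] 0.08479209730228661 [-7.82728714e-01  2.52841670e-01  1.78355777e+00  7.15530529e-05
  1.09988782e+00 -2.22891565e+00]
```

```bash
python3 -m inch '-0.004 0.004 0 0 0 0 1;0 0 -0.03 0 0 0 1;0 0 -0.03 0 0 0 1;0 0 -0.01 0 0 0 1;0 0 0 0 0 0 1'
```

```text
time_s: 13.52
position: [0.4541, -0.341, 0.0095]
tool_rot: [-2.354, -2.079, 0.0]
contact_force: [0.4, 0.6, -0.0]
opening: 0.0854
```

```bash
python3 -m inch '0.001 -0.001 -0.006 0 0 0 1;0 0 0 0 0 0 0.5;0 0 0 0 0 0 0.5;0 0 0 0 0 0 0.5;0 0 0 0 0 0 0.5' 45;python3 -m inch '0 0 0 0 0 0 0.3;0 0 0 0 0 0 0.3;0 0 0 0 0 0 0.3'
```

```text
time_s: 14.15
position: [0.456, -0.3431, 0.0047]
tool_rot: [2.353, 2.079, 0.0]
contact_force: [-0.3, -0.4, 5.8]
opening: 0.0546
time_s: 14.52
position: [0.456, -0.3431, 0.0046]
tool_rot: [2.353, 2.079, 0.0]
contact_force: [-0.8, 0.0, 5.7]
opening: 0.0547
```

```bash
python3 -m inch '0 0 0.003 0 0 0 0.3;0 0 0.01 0 0 0 0.3;0 0 0.02 0 0 0 0.3;0 0 0.04 0 0 0 0.3;0 0 0 0 0 0 0.3'
python3 -c "
from h import *
s=grab('scene')
cv2.imwrite('pics/d.png',cv2.resize(s['frame'][240:360,160:300],(700,600))[:,:,::-1])"
```

```text
time_s: 15.15
position: [0.458, -0.3448, 0.0818]
tool_rot: [2.347, 2.075, 0.001]
contact_force: [0.5, -0.2, -1.5]
opening: 0.055
```

View pics/d.png

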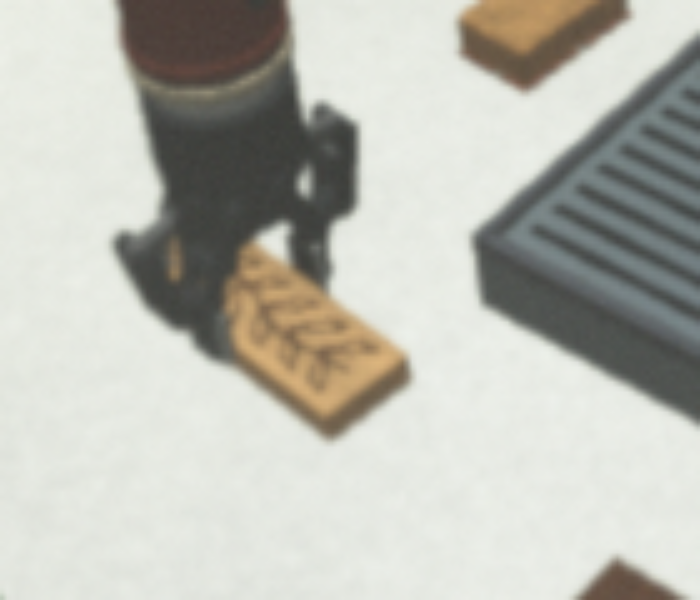

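The panel is held level in the jaws, carving up at (310,330). The tool force of −1.5 N matches its weight. Next I carry it to the tray.

```bash
python3 -m inch '0 0 0.05 0 0 0 0.3;0.011 0.025 0.04 0 0 -0.1455 0.3;0.011 0.025 0 0 0 -0.1455 0.3;0.011 0.025 0 0 0 -0.1455 0.3;0.011 0.025 0 0 0 -0.1455 0.3'
python3 -m inch '0.011 0.025 0 0 0 -0.1455 0.3;0.011 0.025 0 0 0 -0.1455 0.3;0.011 0.025 0 0 0 -0.1455 0.3;0.011 0.025 0 0 0 -0.1455 0.3;0.011 0.025 0 0 0 -0.1455 0.3'
python3 -m inch '0.011 0.025 0 0 0 -0.1455 0.3;0 0 0 0 0 0 0.3;0 0 0 0 0 0 0.3'
python3 -c "
from h import *
from scipy.spatial.transform import Rotation as R
s=arm.sense();print(s['position'],R.from_rotvec(s['tool_rot']).as_matrix()[:,0],s['opening'])"
```

```text
time_s: 15.82
position: [0.4989, -0.241, 0.1656]
tool_rot: [-2.854, -1.31, 0.002]
contact_force: [-0.2, 0.5, -1.9]
opening: 0.0547
time_s: 16.45
position: [0.5537, -0.1162, 0.1653]
tool_rot: [-3.134, -0.209, 0.004]
contact_force: [0.6, -0.2, -1.2]
opening: 0.055
time_s: 16.82
position: [0.5646, -0.0925, 0.1658]
tool_rot: [-3.142, 0.008, 0.003]
contact_force: [-0.4, 0.3, -1.6]
opening: 0.0547
[ 0.56463265 -0.09248824  0.1657552 ] [ 0.99998408 -0.00537099 -0.00173076] 0.0546745438365746
```

```bash
python3 -m inch '0.005 0.006 0 0 0 0 0.3;0 0 -0.04 0 0 0 0.3;0 0 -0.035 0 0 0 0.3;0 0 -0.02 0 0 0 0.3;0 0 0 0 0 0 0.3'; python3 -m inch '0 0 -0.004 0 0 0 0.3;0 0 -0.003 0 0 0 0.3;0 0 0 0 0 0 0.3'
```

```text
time_s: 17.45
position: [0.5691, -0.0862, 0.07]
tool_rot: [-3.141, 0.012, 0.005]
contact_force: [0.5, 0.1, -2.9]
opening: 0.0548
time_s: 17.82
position: [0.5708, -0.0865, 0.0652]
tool_rot: [3.141, -0.012, 0.002]
contact_force: [0.0, 0.4, -1.9]
opening: 0.0546
```

```bash
python3 -m inch '0 0 -0.004 0 0 0 0.3;0 0 -0.003 0 0 0 0.3;0 0 0 0 0 0 0.3'; python3 -m inch '0 0 -0.0015 0 0 0 0.3;0 0 0 0 0 0 0.3';python3 -m inch '0 0 -0.001 0 0 0 0.3;0 0 0 0 0 0 0.3'
```

```text
time_s: 18.2
position: [0.57, -0.0862, 0.0571]
tool_rot: [-3.141, 0.012, 0.001]
contact_force: [-0.3, -0.0, -1.5]
opening: 0.0547
time_s: 18.45
position: [0.5703, -0.0864, 0.056]
tool_rot: [-3.142, 0.012, 0.0]
contact_force: [0.3, 0.3, -1.0]
opening: 0.0546
time_s: 18.7
position: [0.5703, -0.0863, 0.055]
tool_rot: [-3.142, 0.012, 0.0]
contact_force: [0.3, 0.1, -1.7]
opening: 0.0548
```

```bash
python3 -m inch '0 0 -0.001 0 0 0 0.3;0 0 0 0 0 0 0.3'; python3 -m inch '0 0 -0.001 0 0 0 0.3;0 0 0 0 0 0 0.3'
```

```text
time_s: 18.95
position: [0.5705, -0.0864, 0.0547]
tool_rot: [3.142, -0.012, 0.0]
contact_force: [-2.1, 0.1, 4.9]
opening: 0.0548
time_s: 19.2
position: [0.5705, -0.0864, 0.0546]
tool_rot: [3.141, -0.012, -0.0]
contact_force: [-6.0, 1.4, 12.5]
opening: 0.0546
```

```bash
python3 -m inch '0 0 0.0015 0 0 0 0.6;0 0 0 0 0 0 0.8;0 0 0 0 0 0 1;0 0 0 0 0 0 1;0 0 0 0 0 0 1'; python3 -m inch '0 0 0.02 0 0 0 1;0 0 0.045 0 0 0 1;0 0 0.05 0 0 0 1;0 0.02 0 0 0 0.1749 1;0 0.02 0 0 0 0.1749 1'
python3 -m inch '0 0.02 0 0 0 0.1749 1;0 0.02 0 0 0 0.1749 1;0 0.02 0 0 0 0.1749 1;0 0.02 0 0 0 0.1749 1;0 0.02 0 0 0 0.1749 1'
python3 -m inch '0 0.02 0 0 0 0.1749 1;0 0.02 0 0 0 0.1749 1;0 0 0 0 0 0 1;0 0 0 0 0 0 1'
python3 -c "
from h import *
from scipy.spatial.transform import Rotation as R
s=arm.sense();print(s['position'],R.from_rotvec(s['tool_rot']).as_matrix()[:,0],s['opening'],s['qpos'])
s=grab('scene');t=grab('top')
cv2.imwrite('pics/e.png',np.hstack([cv2.resize(t['frame'][160:280,250:400],(400,320)),cv2.resize(s['frame'][200:320,240:390],(400,320))])[:,:,::-1])"
```

```text
time_s: 19.82
position: [0.5703, -0.0864, 0.0545]
tool_rot: [-3.142, 0.012, 0.0]
contact_force: [0.9, -0.2, -0.1]
opening: 0.0852
time_s: 20.45
position: [0.5714, -0.0463, 0.1726]
tool_rot: [3.093, 0.543, 0.006]
contact_force: [0.6, -1.0, -1.1]
opening: 0.0854
time_s: 21.08
position: [0.5708, 0.0543, 0.1714]
tool_rot: [2.572, 1.802, 0.002]
contact_force: [-0.5, -0.1, -0.4]
opening: 0.0854
time_s: 21.58
position: [0.5706, 0.0932, 0.1705]
tool_rot: [2.228, 2.213, 0.001]
contact_force: [0.3, 0.2, -0.3]
opening: 0.0853
[0.57063537 0.09320059 0.17048714] [ 7.01244203e-03  9.99975340e-01 -3.82063893e-04] 0.0853225982070215 [ 2.57787373e-02  1.59195316e-01  1.71395057e+00 -4.36232812e-04
  1.26740906e+00 -1.53787518e+00]
```

View pics/e.png

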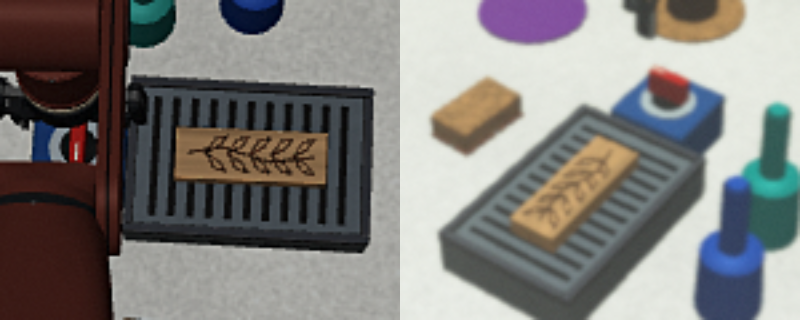

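The panel lies flat inside the tray, carving up, clear of the rim all round: (250,155) in the top view and (575,190) in the scene view. Next is the switch.

```bash
python3 -m inch '0 0 -0.04 0 0 0 1;0 0 -0.04 0 0 0 1;0 0 -0.014 0 0 0 1;0 0 0 0 0 0 1;0 0 0 0 0 0 0.5' 40; python3 -m inch '0 0 0 0 0 0 0;0 0 0 0 0 0 0;0 0 0 0 0 0 0;0 0 0 0 0 0 0;0 0 0 0 0 0 0'
```

```text
time_s: 22.3
position: [0.5718, 0.0935, 0.0775]
tool_rot: [2.225, 2.215, 0.003]
contact_force: [0.1, -0.2, 0.8]
opening: 0.0697
time_s: 22.92
position: [0.5708, 0.093, 0.0764]
tool_rot: [2.226, 2.216, -0.0]
contact_force: [-2.0, -4.6, 5.9]
opening: 0.0156
```

```bash
python3 -m inch '0 -0.001 0.0005 0 0 -0.15 0;0 0 0 0 0 -0.15 0;0 0 0 0 0 -0.15 0;0 0 0 0 0 -0.15 0;0 0 0 0 0 0 0'; python3 -c "
from h import *
from scipy.spatial.transform import Rotation as R
s=arm.sense();X=R.from_rotvec(s['tool_rot']).as_matrix()[:,0];print(np.arctan2(X[1],X[0]),s['torque'])"
```

```text
time_s: 23.55
position: [0.5712, 0.0943, 0.0765]
tool_rot: [-2.782, -1.457, -0.005]
contact_force: [2.3, 4.7, 0.3]
opening: 0.0156
0.9651609822426669 [ 0.73035193 -0.31992725  0.12876115]
```

```bash
python3 -m inch '0 -0.0005 0 0 0 -0.15 0;0 0 0 0 0 -0.15 0;0 0 0 0 0 -0.15 0;0 0 0 0 0 -0.12 0;0 0 0 0 0 0 0'; cat > y.py <<'E'
from h import *
from scipy.spatial.transform import Rotation as R
s=arm.sense();X=R.from_rotvec(s['tool_rot']).as_matrix()[:,0];print('yaw',np.arctan2(X[1],X[0]),s['torque'],s['joint_torque'][5])
E
python3 y.py;python3 -m inch '0 0 0 0 0 -0.03 0;0 0 0 0 0 -0.03 0;0 0 0 0 0 0 0';python3 y.py
```

```text
time_s: 24.18
position: [0.5723, 0.0951, 0.0765]
tool_rot: [-3.077, -0.617, -0.009]
contact_force: [7.0, 9.9, -3.7]
opening: 0.0157
yaw 0.39553996384493273 [ 1.58937452 -1.15785778  0.1254755 ] 0.660170316696167
time_s: 24.55
position: [0.5724, 0.0951, 0.0765]
tool_rot: [-3.093, -0.527, -0.009]
contact_force: [7.8, 10.6, -4.5]
opening: 0.0151
yaw 0.33739683409384685 [ 1.61420872 -1.19261151  0.47076586] 0.5748342722654343
```

```bash
python3 -m inch '0.001 0.0015 0 0 0 -0.03 0;0 0 0 0 0 -0.02 0;0 0 0 0 0 0 0;0 0 0 0 0 0 0;0 0 0 0 0 0 0';python3 y.py
python3 -m inch '0 0 0 0 0 0 0;0 0 0 0 0 0 0;0 0 0 0 0 0 0;0 0 0 0 0 0 0;0 0 0 0 0 0 0'; python3 -c "
from h import *
t=grab('scene')
cv2.imwrite('pics/f.png',cv2.resize(t['frame'][200:260,310:370],(500,500),interpolation=cv2.INTER_CUBIC)[:,:,::-1])"
```

```text
time_s: 25.18
position: [0.5726, 0.095, 0.0765]
tool_rot: [-3.108, -0.452, -0.005]
contact_force: [4.1, 6.2, -1.6]
opening: 0.0153
yaw 0.28857845646406416 [ 0.78388946 -0.7373148   1.02155194] 0.9961726516485214
time_s: 25.8
position: [0.5725, 0.095, 0.0765]
tool_rot: [-3.108, -0.452, -0.005]
contact_force: [5.0, 5.7, -1.6]
opening: 0.0155
```

View pics/f.png

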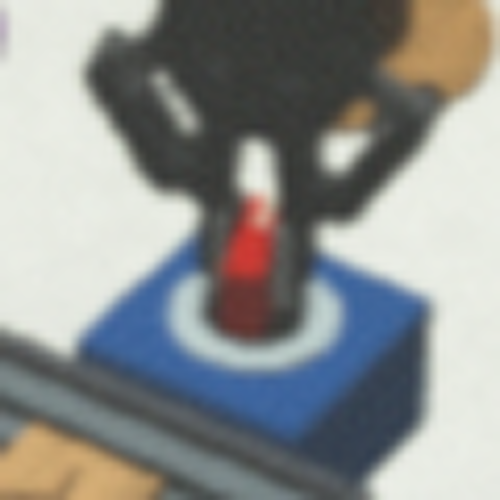

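The bar at (245,270) is between the fingers, turned end-on, with 1 N·m against the stop. I've held it for over a second, so I'll release.

```bash
python3 -m inch '0 0 0 0 0 0.05 0.5;0 0 0 0 0 0 1;0 0 0 0 0 0 1;0 0 0 0 0 0 1;0 0 0 0 0 0 1'; python3 -m inch '0 0 0.03 0 0 0 1;0 0 0.05 0 0 0 1;0 0 0.05 0 0 0 1;-0.05 0 0.02 0 0 0 1;-0.05 0 0.02 0 0 0 1';python3 -m inch '-0.05 0 0.01 0 0 0 1;-0.04 0.03 0 0 0 0 1;-0.02 0.05 0 0 0 0 1;0 0.04 0 0 0 0 1;0 0 0 0 0 0 1'
python3 - <<'E'
from h import *
s=grab('scene','pics/g.png');t=grab('top','pics/h.png')
cv2.imwrite('pics/end.png',np.vstack([np.hstack([cv2.resize(t['frame'][160:280,250:400],(400,320)),cv2.resize(s['frame'][200:320,240:390],(400,320))]),cv2.resize(s['frame'][140:250,260:460],(800,440))[:270]])[:,:,::-1])
W=cloud(t)
for n,(u0,v0,u1,v1,a,b) in dict(panel=(290,182,395,258,.066,.085),knob=(262,195,297,235,.095,.115)).items():
    P=W[v0:v1,u0:u1].reshape(-1,3);P=P[(P[:,2]>a)&(P[:,2]<b)]
    if len(P)>9: print(n,len(P),cv2.minAreaRect(P[:,:2].astype(np.float32)),np.percentile(P[:,2],[5,50,95]).round(4))
E
```

```text
time_s: 26.48
position: [0.5714, 0.0935, 0.0761]
tool_rot: [3.097, 0.525, 0.0]
contact_force: [0.0, 0.3, 0.0]
opening: 0.0851
time_s: 27.1
position: [0.4706, 0.0935, 0.2472]
tool_rot: [3.097, 0.525, 0.001]
contact_force: [-1.1, 0.2, 0.5]
opening: 0.0854
time_s: 27.72
position: [0.3608, 0.2155, 0.2564]
tool_rot: [-3.096, -0.532, -0.001]
contact_force: [-1.1, -0.4, 0.0]
opening: 0.0855
panel 1187 ((0.5642210841178894, -0.07259342074394226), (0.2767273485660553, 0.16537250578403473), 89.96343231201172) [0.0666 0.0718 0.0786]
knob 100 ((0.5712761282920837, 0.09447301924228668), (0.016023030504584312, 0.049475349485874176), 88.8466567993164) [0.0971 0.1037 0.1106]
```

View pics/end.png

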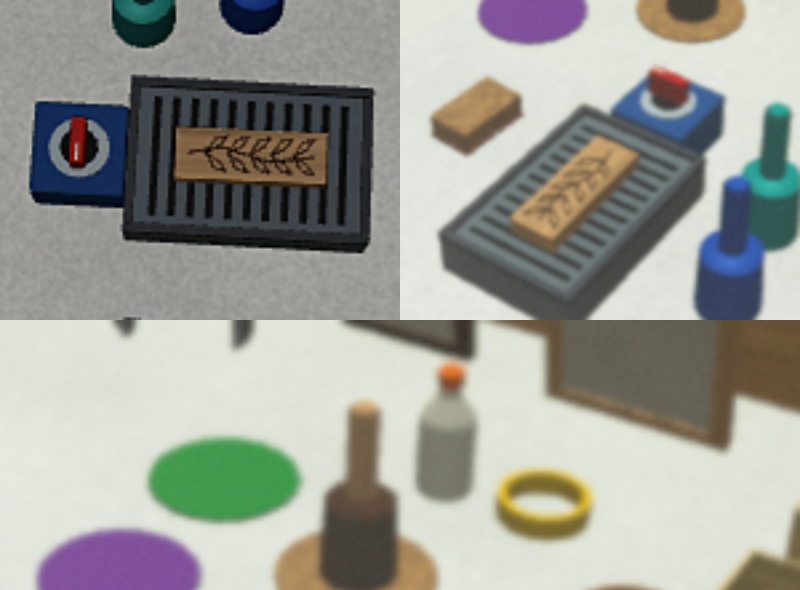

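The switch is back at rest at (78,140). The panel lies flat in the tray at (250,155), and the mallet stands upright on the cork mat at (360,520). The bystanders in these crops are unmoved, so I'm handing in.

```bash
python3 -c "
from bench import arm
arm.job_done()"
```

```text
the job is handed in; nothing more can be done
```

I've handed the job in after about 28 s of robot time; it reports no verdict.

- **Mallet:** It is off the tray and stands upright on the round cork mat. Clear pictures show it well inside the edge.
- **Panel:** I lowered it until it touched the tray floor, then released it. It lies flat inside the rim, carving up, with its top about 72 mm above the bench, as expected.
- **Switch:** The tool turned about 1.27 rad clockwise and met about 1 N·m at the stop, so that reading includes some give in the grip. I held it there for over a second and let go. The last picture and depth reading show it back at rest.

**Checks that failed or disagreed:**
- My first jaw direction for the panel was a quarter turn off. I saw this in a picture and corrected it before touching the panel.
- The scene camera's outlines lay 5–9 mm off the top camera's because they included the visible sides of objects. I relied on the top camera.
- The panel outline from the last depth reading was the size of the whole tray because it took in the rim. I judged the panel's position in the tray from the picture, not from that number.
- I saw nothing moved among the bystanders in the crops I viewed. I did not measure them, and the last crops left out the blank, ink jar, brush and most of the bowl.

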